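# Second course on the brick drying board

### The job

Three dressing bricks already lie end to end on the wooden drying board, with air gaps between them. Lay the two loose full-length bricks flat on top as a second course in staggered bond: along the row, each with its middle over one of the two gaps, so that it bridges two bricks below. The short half brick is not for this stack; leave it where it lies.

Things in the scene. Friction and masses are not known exactly. Their poses are not given: they have to be found in the camera images.
- drying_board: Wooden board fixed to the bench, 74 x 310 x 10 mm, with low battens round a row of three terracotta-brown bricks, fixed too, 40 x 80 x 25 mm each, centred at y = -95, 0, +95 mm, tops at z = 35 mm. The 15 mm gaps between them are centred at x = 0, y = -47.5 and +47.5 mm. Origin: centre of the board's underside; y along the row, z up.
- brick_1: Loose terracotta-brown dressing brick, full length: 40 x 80 x 25 mm (x, y, z), 0.18 kg, lying flat on the bench. Origin: centre of its underside; y along its length, z up. Same as the other full-length brick; the two may go to either place.
- brick_2: Loose terracotta-brown dressing brick, full length: 40 x 80 x 25 mm (x, y, z), 0.18 kg, lying flat on the bench. Origin: centre of its underside; y along its length, z up. Same as the other full-length brick; the two may go to either place.
- half_brick: Loose half brick, the same material, width and height but short: 40 x 48 x 25 mm (x, y, z), lying flat among the loose bricks. Origin: centre of its underside. Not to be used or moved.

How it is judged:
By the outcome, as a careful person would: the job done as asked, in the order asked, and still so for the second after the job is handed in, with the robot touching nothing.
It also fails if it takes over 51 s, if anything falls off the work surface, if the arm or the gripper's body presses on something with over 40 N, if the wrist force passes 120 N, or if a joint passes its speed limit or range.

### The arm

A 6-joint arm with a two-finger parallel gripper is mounted at the origin on a cart in front of the work surface, level with it; the furniture and walls round the work are solid. World frame = base frame: x ahead of the robot, y to its left, z up, the work surface at z = 0. Lengths are in m, angles in rad, forces in N, time in s.
With the tool pointing down it reaches from about 0.25 to 0.725 m from the base axis. Payload 4 kg.
Tool frame: the origin (TCP) lies midway between the tips of the shut fingers; the grasp point (between the pads) lies bot.pinch_z behind it (bot.pinch_z is the distance from the TCP to the grasp point, in m); z points along the fingers, y is the line along which they close (so a half turn about z gives the same grasp; the last joint's range is limited). The gripper opens to 85 mm and grips with 20 to 120 N. Pads are 22 mm wide; open, the fingers measure 114 mm over their backs; the gripper's body (76 mm by 85 mm) begins 54 mm behind the grasp point. The pads swing forward as they close: fully open they stand 13 mm farther back than shut.
Start: joints at [-1.331, 0.241, 0.005, 1.335, 0, 1.571], TCP at [0.119, -0.486, 0.231] pointing down, gripper open.
Joint ranges: [-2.72, 2.72], [-1.05, 1.87], [-1.09, 1.28], [-1.99, 2.15], [-1.42, 1.44], [-3.14, 3.14]. Speed limits (rad/s): [2.79, 2.79, 3.14, 3.14, 3.14, 3.14].

### API

Orientations are given as a unit quaternion [x, y, z, w].
In Python, from workcell import bot gives the robot as it stands.
- The arm moves only by the shell command python3 jog.py 'ROWS'. ROWS is a JSON list of rows, 1 to 10 of them, each of 7 numbers: a rotation vector rx, ry, rz in rad, then dx, dy, dz in m, then the finger opening in m; each row is the pose to reach, as a shift and turn from the pose commanded when the command began, along the tool's axes at that moment; what a row does not reach only later rows make up. A row lasts 1/8 s, in which the tool goes at most 0.0625 m and 0.188 rad, less where a joint would pass 70% of its speed; a pose out of reach is approached as far as the arm can. The fingers move at their own pace and stop on an object; the grip force is fixed at half the most. Time passes only in rows, so rows that do not move let the fingers close. It prints the time, the measured TCP pose, the force, the opening and the grip force at its end.
- bot.get_obs(): the state, without advancing time (a new reading comes with each control period).
- bot.camera(name): name is "scene" or "side" or "wrist"; returns the picture (480x640x3 uint8, red, green, blue); there is no depth.
- bot.calibration(name): a dict with "mtx" (3x3 intrinsics, pixels), "k1" (the pictures are not rectified: a ray, as slopes to the right and down, at radius r is drawn at 1 + k1 r^2 times it, then the intrinsics apply), "R" (3x3) and "t" (3): a world point X has camera coordinates R X + t. Camera axes: x right, y down, z forward; pixel columns grow to the right and rows downward; lengths in m; the calibration is good to about 2 mm. A picture is of the moment at which its call begins: read the wrist's pose just before it. calibration takes no time and is no camera call; for the wrist camera it gives the pose at the moment of the call.
- bot.job_done(): hands the job in; it is judged then, once.
The state is a dict: "clock": time; "joint_pos": joint angles; "joint_vel": joint speeds; "tau": joint torques, N m; "eef_pos": TCP position; "tool_rot": TCP orientation; "ft_force": force on the tool from outside, world axes, zero at the start; "ft_torque": the same for the moment, N m; "grip_width": finger opening in m; "grasp_force": force on a finger pad.
Only numpy, scipy, OpenCV 4.12 (cv2) and the standard library are available. Lean on these libraries where they do the work, as an engineer would, in place of code of your own. Each camera call takes 0.05 s, during which the arm holds its last target. There are 200 camera calls.

## Working session

There is one attempt and no reset: what is moved stays moved. The work goes in short steps, Python scripts to look and compute and a shell command to move; the robot and the scene stay as the last step left them, time stands still between calls to the robot, and variables do not carry over. Pictures are saved under pics/ and viewed, at most 10 in all, crops included, and the job is handed in when it is done.

```bash
ls; mkdir -p pics
python3 - <<'E'
from workcell import bot
import cv2
o=bot.get_obs();print(o['clock'],o['eef_pos'],o['tool_rot'],o['grip_width'],bot.pinch_z)
for n in ['scene','side']:
    c=bot.calibration(n);print(n,c)
    cv2.imwrite(f'pics/{n}0.png',bot.camera(n)[:,:,::-1])
E
```

```text
jog.py
pics
workcell.py
0.0 [ 0.11860657 -0.48507978  0.23040645] [ 9.92817593e-01  1.19633341e-01 -1.41683445e-04 -1.03491468e-03] 0.08554688423129776 0.0187
scene {'mtx': array([[551.06680118,   0.        , 311.09324131],
       [  0.        , 551.06680118, 245.18629994],
       [  0.        ,   0.        ,   1.        ]]), 'k1': 0.016387449550941534, 'R': array([[-0.80110102, -0.59843116,  0.01083082],
       [-0.45495461,  0.59707577, -0.6606942 ],
       [ 0.38891317, -0.53421033, -0.75057702]]), 't': array([0.38810501, 0.28349033, 0.68375051])}
side {'mtx': array([[489.07807796,   0.        , 316.26076222],
       [  0.        , 489.07807796, 241.41544832],
       [  0.        ,   0.        ,   1.        ]]), 'k1': -0.13643072864929306, 'R': array([[ 0.99959573,  0.02318743,  0.01645383],
       [ 0.02554898, -0.47861799, -0.87765145],
       [-0.01247538,  0.87771702, -0.47901692]]), 't': array([-0.51987797, -0.00139431,  0.8985677 ])}
```

View pics/scene0.png

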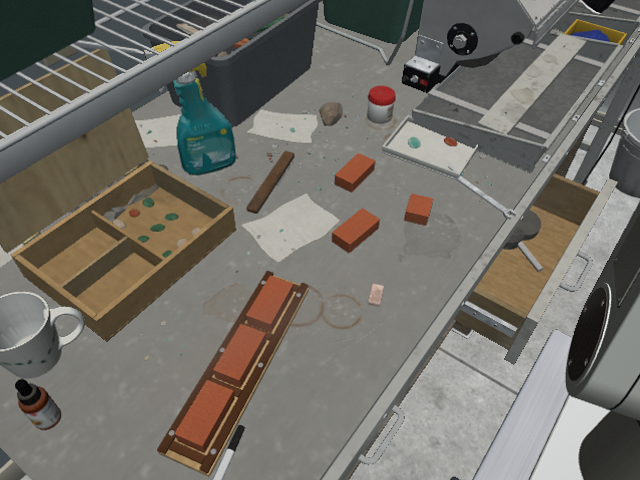

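View pics/side0.png

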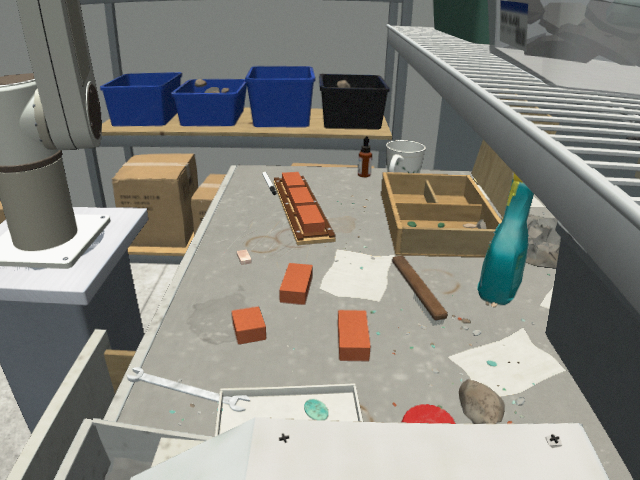

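The scene view shows the board row at about (268,303), (240,355) and (205,415). The full bricks are at (355,172) and (356,229), with the half at (419,209). In the side view the same loose pieces are at (353,335), (296,283) and (249,325).

```bash
cat > h.py <<'E'
import numpy as np, cv2
def cast(c,uv,z):
    K=c['mtx']; k=c['k1']; d=np.array([k,0,0,0,0.])
    n=cv2.undistortPoints(np.float64(uv).reshape(-1,1,2),K,d).reshape(-1,2)
    r=np.c_[n,np.ones(len(n))]@c['R']; o=-c['R'].T@c['t']
    return o+r*((z-o[2])/r[:,2])[:,None]
def tops(img,c,zf,vmin,amin=150,roi=None):
    """top faces: bright orange blobs -> rectangle in world at height zf(world xy)"""
    hsv=cv2.cvtColor(img,cv2.COLOR_RGB2HSV)
    m=((hsv[...,0]<12)&(hsv[...,1]>150)&(hsv[...,2]>vmin)).astype(np.uint8)
    m=cv2.morphologyEx(m,cv2.MORPH_OPEN,np.ones((3,3)))
    out=[]
    for q in cv2.findContours(m,cv2.RETR_EXTERNAL,cv2.CHAIN_APPROX_NONE)[0]:
        if cv2.contourArea(q)<amin: continue
        uv=q.reshape(-1,2); 
        P=cast(c,uv,zf)[:,:2]
        (x,y),(w,h),a=cv2.minAreaRect((P*1000).astype(np.float32))
        if w>h: w,h,a=h,w,a+90   # h long; angle of long axis = a+90
        out.append((uv.mean(0).round(),round(x,1),round(y,1),round(w,1),round(h,1),round((a+90)%180,1),cv2.contourArea(q)))
    return out
E
python3 - <<'E'
from workcell import bot
from h import *
for n in ['scene','side']:
    im=cv2.imread(f'pics/{n}0.png')[:,:,::-1].copy();c=bot.calibration(n)
    print(n,'cam',-c['R'].T@c['t'])
    hsv=cv2.cvtColor(im,cv2.COLOR_RGB2HSV)
    m=(hsv[...,0]<12)&(hsv[...,1]>150)&(hsv[...,2]>70)
    print(np.histogram(hsv[...,2][m],bins=range(70,260,10)))
    for z in (.025,.035):
        for v in (70,190):
            print(z,v)
            for t in tops(im,c,z,v): print(*t)
E
```

```text
scene cam [0.17396697 0.4282555  0.69630434]
(array([ 929,  663,  129,   88,  115,  133,  144,  445, 4514,  275,    1,
          0,    0,    0,    0,    0,    0,    0]), array([ 70,  80,  90, 100, 110, 120, 130, 140, 150, 160, 170, 180, 190,
       200, 210, 220, 230, 240, 250]))
0.025 70
[203. 415.] 460.6 262.4 44.4 87.1 106.1 1976.5
[237. 364.] 476.5 180.1 34.0 50.0 102.1 483.0
[269. 296.] 507.6 71.9 40.5 80.6 104.8 745.5
[355. 230.] 484.2 -122.9 47.1 91.7 83.7 979.0
[417. 209.] 425.3 -228.9 38.1 65.9 109.1 465.5
[355. 172.] 566.8 -243.1 47.4 97.1 92.1 751.5
[381.  95.] 658.2 -483.7 53.5 68.4 122.8 364.5
0.025 190
0.035 70
[203. 415.] 456.4 264.9 43.7 85.8 106.1 1976.5
[237. 364.] 472.0 183.8 33.5 49.2 102.1 483.0
[269. 296.] 502.7 77.2 39.9 79.4 104.8 745.5
[355. 230.] 479.5 -114.7 46.4 90.4 83.7 979.0
[417. 209.] 421.5 -219.1 37.6 64.9 109.1 465.5
[355. 172.] 560.9 -233.1 46.7 95.6 92.1 751.5
[381.  95.] 651.0 -470.2 52.7 67.4 122.8 364.5
0.035 190
side cam [ 0.53091339 -0.77730087  0.4377594 ]
(array([  29,   40,  157,  271, 1055,   72,   54,   44,   29,   34,   39,
         53,
[... 605 characters left out ...]
4.7 92.8 38.9 79.3 103.8 308.0
[301. 195.] 481.6 187.3 39.0 78.9 104.9 236.0
[293. 178.] 458.4 281.1 38.7 78.0 103.2 175.5
0.035 70
[428. 416.] 647.1 -416.1 24.8 53.2 178.6 646.5
[353. 335.] 573.3 -283.8 38.3 97.2 90.8 1366.5
[248. 325.] 437.1 -270.9 39.5 69.9 108.2 909.5
[296. 283.] 492.1 -166.9 39.9 104.4 85.6 916.5
[302. 202.] 485.1 143.9 49.3 304.8 103.3 1267.5
0.035 190
[428. 416.] 647.6 -416.1 24.8 52.2 178.6 636.5
[353. 329.] 573.9 -272.0 36.7 73.3 91.0 951.0
[248. 319.] 434.0 -258.2 37.1 43.9 108.9 511.5
[296. 278.] 492.5 -152.6 36.1 75.8 83.8 595.5
[310. 214.] 505.3 71.7 38.0 77.3 103.8 308.0
[301. 195.] 482.8 163.9 38.0 77.0 104.9 236.0
[293. 178.] 460.2 255.5 37.8 76.1 103.2 175.5
```

Run:
```python
from workcell import bot
from h import *
im=cv2.imread('pics/scene0.png')[:,:,::-1].copy();c=bot.calibration('scene')
for z in (.025,.035):
    print(z)
    for t in tops(im,c,z,138): print(*t)
```

```text
0.025
[204. 412.] 461.4 259.5 38.6 79.5 103.8 1711.5
[237. 364.] 477.6 180.2 32.6 49.3 103.2 448.5
[269. 296.] 507.3 72.9 38.3 79.2 103.4 719.5
[356. 226.] 488.2 -130.5 37.4 77.5 83.7 698.0
[419. 205.] 428.4 -238.6 38.0 45.5 108.8 362.5
[355. 168.] 571.8 -252.5 37.3 77.3 90.8 512.5
[382.  93.] 662.1 -490.5 50.7 52.9 173.2 254.5
0.035
[204. 412.] 457.1 262.0 38.0 78.4 103.8 1711.5
[237. 364.] 473.1 183.9 32.1 48.6 103.2 448.5
[269. 296.] 502.4 78.2 37.8 78.0 103.4 719.5
[356. 226.] 483.5 -122.2 36.8 76.4 83.7 698.0
[419. 205.] 424.6 -228.7 37.4 44.9 108.8 362.5
[355. 168.] 565.9 -242.4 36.8 76.1 90.8 512.5
[382.  93.] 654.8 -476.8 49.9 52.1 173.2 254.5
```

```bash
cat >> h.py <<'E'
from scipy.spatial.transform import Rotation as Rn
def go(bot,x,y,z,yaw):
    """print row (rotvec, shift) in tool axes from measured pose to TCP (m), tool x at yaw deg, pointing down"""
    o=bot.get_obs(); R=Rn.from_quat(o['tool_rot']); a=np.radians(yaw)
    D=Rn.from_matrix(np.array([[np.cos(a),np.sin(a),0],[np.sin(a),-np.cos(a),0],[0,0,-1]]))
    rv=(R.inv()*D).as_rotvec(); d=R.inv().apply(np.array([x,y,z])-o['eef_pos'])
    print('rv',rv.round(4),'d',d.round(4),'rows>=',round(max(np.linalg.norm(d)/.0625,np.linalg.norm(rv)/.188),1))
E
python3 - <<'E'
from workcell import bot
from h import *
# shelf front rail: intersect two view planes
def ray(n,u): 
    c=bot.calibration(n); return cast(c,[u],0)[0]-(-c['R'].T@c['t']), -c['R'].T@c['t']
d1,o1=ray('scene',(40,158));d2,_=ray('scene',(260,35));n1=np.cross(d1,d2)
for u in ((450,78),(610,180)):
    d,o=ray('side',u);s=n1@(o1-o)/(n1@d);print('rail',(o+s*d).round(3))
go(bot,.490,-.134,.20,83.8)
E
```

```text
rail [ 1.72   4.026 -0.355]
rail [ 0.19  -1.302  0.631]
rv [-1.7000e-03 -1.2000e-03 -1.2228e+00] d [ 0.4442 -0.2528  0.031 ] rows>= 8.2
```

```bash
python3 jog.py '[[0,0,-0.15,0.055,-0.03,0.004,0.085],[0,0,-0.3,0.11,-0.063,0.008,0.085],[0,0,-0.45,0.165,-0.094,0.012,0.085],[0,0,-0.6,0.22,-0.126,0.016,0.085],[0,0,-0.75,0.275,-0.157,0.02,0.085],[0,0,-0.9,0.33,-0.189,0.024,0.085],[0,0,-1.05,0.385,-0.22,0.028,0.085],[0,0,-1.223,0.444,-0.253,0.031,0.085],[0,0,-1.223,0.444,-0.253,0.031,0.085],[0,0,-1.223,0.444,-0.253,0.031,0.085]]'
python3 - <<'E'
from workcell import bot
from h import *
c=bot.calibration('wrist');im=bot.camera('wrist');cv2.imwrite('pics/w1.png',im[:,:,::-1])
print(c['mtx'][0,0],c['k1'],-c['R'].T@c['t'])
hsv=cv2.cvtColor(im,cv2.COLOR_RGB2HSV);m=(hsv[...,0]<12)&(hsv[...,1]>150)
print(np.histogram(hsv[...,2][m],bins=range(70,260,10)))
for v in (140,170,190,200):
    for t in tops(im,c,.025,v): print(v,*t)
E
```

```text
clock: 1.35
eef_pos: [0.4897, -0.1339, 0.1996]
tool_rot: [0.744, 0.668, -0.001, -0.001]
ft_force: [0.0, -0.9, 0.5]
grip_width: 0.0849
grasp_force: 0.0
364.27792327966023 -0.06268361248228999 [ 0.49755158 -0.05921159  0.34254983]
(array([  12,   23,   23,   31,   36,   45,   49,   59,   72,  666, 6268,
        265,    0,    0,    0,    0,    0,    0]), array([ 70,  80,  90, 100, 110, 120, 130, 140, 150, 160, 170, 180, 190,
       200, 210, 220, 230, 240, 250]))
140 [265. 324.] 430.3 -243.4 38.0 46.3 108.7 1480.0
140 [407. 320.] 572.9 -257.7 37.8 78.4 90.3 1867.5
140 [314. 210.] 490.2 -135.0 37.9 77.4 83.4 3490.5
170 [403. 332.] 567.8 -270.6 24.8 53.1 89.5 782.5
170 [266. 324.] 430.3 -244.0 37.4 45.5 108.5 1360.5
170 [413. 297.] 576.1 -229.9 20.7 31.2 0.8 342.0
170 [314. 204.] 490.2 -135.0 37.9 77.3 83.5 2625.5
```

View pics/w1.png

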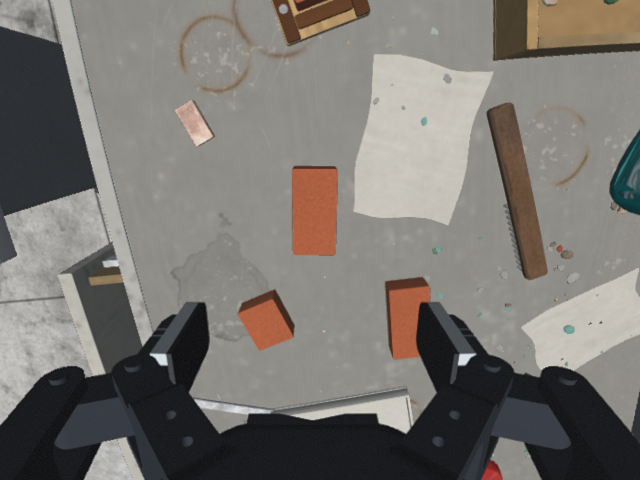

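The wrist view shows brick A at (314,210) between the fingers. It measures (490,-135) mm with its long axis at 83.5°, which agrees with the mean of the fixed cameras. I'll go down and grip it.

Run:
```python
from workcell import bot
from h import *
go(bot,.4902,-.135,.004,83.5)
```

```text
rv [-0.0017  0.0003  0.0048] d [-1.000e-04  1.400e-03  1.958e-01] rows>= 3.1
```

```bash
python3 jog.py '[[-0.0017,0,0.005,0,0.001,0.05,0.085],[-0.0017,0,0.005,0,0.001,0.1,0.085],[-0.0017,0,0.005,0,0.001,0.14,0.085],[-0.0017,0,0.005,0,0.001,0.17,0.085],[-0.0017,0,0.005,0,0.0014,0.19,0.085],[-0.0017,0,0.005,0,0.0014,0.1955,0.085],[-0.0017,0,0.005,0,0.0014,0.1955,0.085]]'
python3 jog.py '[[0,0,0,0,0,0,0.03],[0,0,0,0,0,0,0.03],[0,0,0,0,0,0,0.03],[0,0,0,0,0,0,0.03],[0,0,0,0,0,0,0.03],[0,0,0,0,0,0,0.03]]'
```

```text
clock: 2.28
eef_pos: [0.4909, -0.1356, 0.0052]
tool_rot: [0.747, 0.665, 0.001, 0.001]
ft_force: [-0.0, 0.1, -0.4]
grip_width: 0.0849
grasp_force: 0.0
clock: 3.02
eef_pos: [0.4922, -0.1348, 0.0058]
tool_rot: [0.746, 0.666, 0.001, 0.002]
ft_force: [-1.1, -0.1, 5.2]
grip_width: 0.0386
grasp_force: 63.0
```

```bash
python3 jog.py '[[0,0,0,0,0,-0.03,0.03],[0,0,0,0,0,-0.08,0.03],[0,0,0,0,0,-0.14,0.03],[0,0,0,0,0,-0.19,0.03],[0,0,0,0,0,-0.19,0.03]]'
python3 - <<'E'
from workcell import bot
from h import *
go(bot,.493,.12,.20,103.85)
E
```

```text
clock: 3.65
eef_pos: [0.4937, -0.1352, 0.1991]
tool_rot: [0.746, 0.666, 0.003, 0.004]
ft_force: [0.7, -0.1, -2.5]
grip_width: 0.0386
grasp_force: 62.2
rv [ 0.0103  0.0032 -0.3544] d [ 0.2535 -0.0294 -0.0016] rows>= 4.1
```

```bash
python3 jog.py '[[0.002,0.001,-0.06,0.04,-0.005,0,0.03],[0.004,0.001,-0.12,0.09,-0.01,0,0.03],[0.006,0.002,-0.18,0.14,-0.016,-0.001,0.03],[0.008,0.002,-0.25,0.19,-0.022,-0.001,0.03],[0.01,0.003,-0.32,0.23,-0.027,-0.001,0.03],[0.01,0.003,-0.354,0.2535,-0.0294,-0.0016,0.03],[0.01,0.003,-0.354,0.2535,-0.0294,-0.0016,0.03],[0.01,0.003,-0.354,0.2535,-0.0294,-0.0016,0.03]]'
python3 - <<'E'
from workcell import bot
from h import *
c=bot.calibration('wrist');im=bot.camera('wrist');cv2.imwrite('pics/w2.png',im[:,:,::-1])
for v in (140,155,165):
    for t in tops(im,c,.035,v): print(v,*t)
E
```

```text
clock: 4.65
eef_pos: [0.4894, 0.12, 0.1948]
tool_rot: [0.617, 0.787, -0.003, -0.005]
ft_force: [0.3, 0.2, -2.5]
grip_width: 0.0387
grasp_force: 62.0
140 [312. 317.] 513.0 13.7 95.3 191.3 104.0 17565.5
140 [319. 159.] 481.2 166.3 38.7 77.9 104.0 4417.5
140 [320.  43.] 460.8 250.9 38.6 63.3 103.4 4434.0
155 [312. 317.] 512.9 13.7 95.3 191.3 104.0 17472.5
155 [319. 159.] 481.3 166.3 38.5 77.9 103.6 4415.0
155 [320.  43.] 460.8 250.9 38.6 63.3 103.4 4434.0
165 [312. 317.] 513.0 13.3 95.2 190.4 103.9 17428.5
165 [319. 159.] 481.3 166.3 38.5 77.9 103.6 4415.0
165 [320.  43.] 460.7 251.2 38.6 62.6 103.4 4407.0
```

View pics/w2.png

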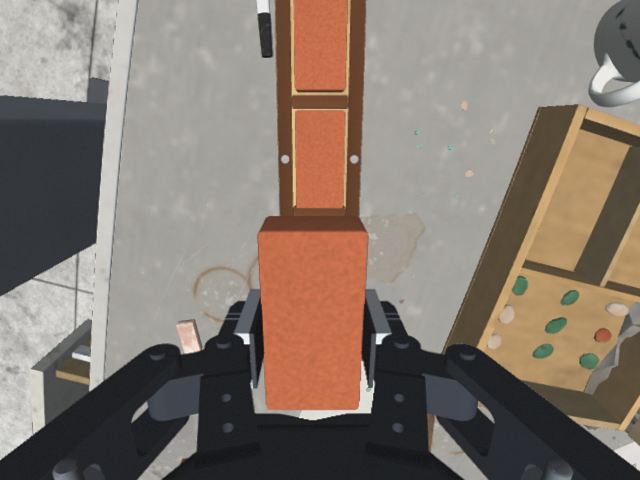

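The wrist view shows the middle fixed brick at (319,159), which measures (481,166) mm, and the held brick square in the fingers at (312,317). Next I'll work out where the held brick sits relative to the TCP.

Run:
```python
from workcell import bot
from h import *
im=cv2.imread('pics/w2.png')[:,:,::-1].copy();c=bot.calibration('wrist');o=bot.get_obs()
print(o['eef_pos'],Rn.from_quat(o['tool_rot']).as_matrix().round(4).tolist())
for z in (.209,.214):
    t=tops(im,c,z,140,8000)[0]; print(*t)
    print('in tool',Rn.from_quat(o['tool_rot']).inv().apply([t[1]/1e3-o['eef_pos'][0],t[2]/1e3-o['eef_pos'][1],z-o['eef_pos'][2]])) 
u=np.array([np.cos(np.radians(103.8)),np.sin(np.radians(103.8))])
for s in (-1,1): print('gap',np.array([481.3,166.3])+s*47.5*u)
go(bot,.4700,.2124,.13,103.8)
```

```text
[0.48970076 0.11970467 0.19519308] [[-0.2376, 0.9713, -0.0107], [0.9714, 0.2376, 0.0012], [0.0037, -0.0101, -0.9999]]
[312. 317.] 489.9 116.0 40.7 81.7 103.9 17565.5
in tool [-0.00359478 -0.0008268  -0.01381265]
[312. 317.] 489.2 119.0 39.1 78.5 103.9 17565.5
in tool [-0.00049588 -0.00084447 -0.01880129]
gap [492.63033923 120.1711217 ]
gap [469.96966077 212.4288783 ]
rv [-0.0101 -0.0037 -0.0009] d [0.0945 0.0036 0.0655] rows>= 1.8
```

```bash
python3 jog.py '[[-0.005,-0.002,0,0.04,0.002,0.02,0.03],[-0.01,-0.0037,-0.001,0.08,0.003,0.05,0.03],[-0.01,-0.0037,-0.001,0.0945,0.004,0.08,0.03],[-0.01,-0.0037,-0.001,0.0945,0.004,0.11,0.03],[-0.01,-0.0037,-0.001,0.0945,0.004,0.12,0.03],[-0.01,-0.0037,-0.001,0.0945,0.004,0.12,0.03],[-0.01,-0.0037,-0.001,0.0945,0.004,0.12,0.03]]'
python3 - <<'E'
from workcell import bot
from h import *
go(bot,.4707,.2131,.043,103.8)
E
```

```text
clock: 5.58
eef_pos: [0.472, 0.2135, 0.078]
tool_rot: [0.617, 0.787, 0.002, 0.001]
ft_force: [0.4, 0.5, -2.1]
grip_width: 0.0389
grasp_force: 61.9
rv [ 0.0048 -0.0008  0.    ] d [-0.0001 -0.0015  0.035 ] rows>= 0.6
```

```bash
python3 jog.py '[[0.005,-0.001,0,0,-0.0015,0.015,0.03],[0.005,-0.001,0,0,-0.0015,0.027,0.03],[0.005,-0.001,0,0,-0.0015,0.033,0.03],[0.005,-0.001,0,0,-0.0015,0.033,0.03],[0.005,-0.001,0,0,-0.0015,0.033,0.03]]'
python3 - <<'E'
from workcell import bot
from h import *
go(bot,.4707,.2131,.041,103.8)
E
```

```text
clock: 6.2
eef_pos: [0.4695, 0.2134, 0.0438]
tool_rot: [0.617, 0.787, -0.001, -0.001]
ft_force: [1.2, -0.0, -2.3]
grip_width: 0.0386
grasp_force: 62.1
rv [-0.0023  0.0005  0.0012] d [-0.0006  0.0011  0.0028] rows>= 0.0
```

```bash
python3 jog.py '[[0,0,0,-0.0003,0.0006,0.0015,0.03],[0,0,0,-0.0003,0.0006,0.003,0.03],[0,0,0,-0.0003,0.0006,0.003,0.03]]'
python3 - <<'E'
from workcell import bot
from h import *
go(bot,.4707,.2131,.041,103.8)
E
```

```text
clock: 6.58
eef_pos: [0.4702, 0.2132, 0.0409]
tool_rot: [0.617, 0.787, -0.001, -0.0]
ft_force: [0.5, 0.5, -1.6]
grip_width: 0.0385
grasp_force: 62.1
rv [-0.002   0.0005  0.0011] d [-0.0002  0.0004 -0.0001] rows>= 0.0
```

```bash
python3 jog.py '[[0,0,0,0,0.0004,0.001,0.03],[0,0,0,0,0.0004,0.001,0.03]]'; python3 jog.py '[[0,0,0,0,0,0.001,0.03],[0,0,0,0,0,0.001,0.03]]'
```

```text
clock: 6.82
eef_pos: [0.4703, 0.2132, 0.0409]
tool_rot: [0.617, 0.787, -0.001, -0.001]
ft_force: [-3.5, -0.7, 7.1]
grip_width: 0.0385
grasp_force: 63.0
clock: 7.08
eef_pos: [0.4703, 0.2132, 0.0408]
tool_rot: [0.617, 0.787, -0.001, -0.0]
ft_force: [-5.5, -2.7, 13.2]
grip_width: 0.0388
grasp_force: 63.8
```

```bash
python3 jog.py '[[0,0,0,0,0,-0.001,0.03],[0,0,0,0,0,-0.001,0.045],[0,0,0,0,0,-0.001,0.06],[0,0,0,0,0,-0.001,0.085],[0,0,0,0,0,-0.001,0.085],[0,0,0,0,0,-0.001,0.085],[0,0,0,0,0,-0.02,0.085],[0,0,0,0,0,-0.06,0.085],[0,0,0,0,0,-0.11,0.085],[0,0,0,0,0,-0.11,0.085]]'
python3 - <<'E'
from workcell import bot
from h import *
go(bot,.573,-.2574,.15,90.5)
E
```

```text
clock: 8.32
eef_pos: [0.4737, 0.2147, 0.1532]
tool_rot: [0.617, 0.787, 0.003, 0.002]
ft_force: [-0.4, -0.7, -0.9]
grip_width: 0.0851
grasp_force: 0.0
rv [ 0.0065 -0.0019  0.2332] d [-0.4822 -0.0167  0.0025] rows>= 7.7
```

```bash
python3 jog.py '[[0.001,0,0.03,-0.06,-0.002,0,0.085],[0.002,0,0.06,-0.12,-0.004,0,0.085],[0.003,-0.001,0.09,-0.18,-0.006,0.001,0.085],[0.004,-0.001,0.12,-0.24,-0.008,0.001,0.085],[0.005,-0.001,0.15,-0.3,-0.01,0.001,0.085],[0.0065,-0.002,0.18,-0.36,-0.012,0.002,0.085],[0.0065,-0.002,0.21,-0.42,-0.014,0.002,0.085],[0.0065,-0.002,0.233,-0.46,-0.016,0.002,0.085],[0.0065,-0.002,0.233,-0.482,-0.0167,0.0025,0.085],[0.0065,-0.002,0.233,-0.482,-0.0167,0.0025,0.085]]'
python3 - <<'E'
from workcell import bot
from h import *
for n in ('scene','wrist'):
    im=bot.camera(n);cv2.imwrite(f'pics/{n}3.png',im[:,:,::-1])
c=bot.calibration('wrist')
for t in tops(im,c,.025,140): print(*t)
c=bot.calibration('scene');im=cv2.imread('pics/scene3.png')[:,:,::-1].copy()
for t in tops(im,c,.060,138): print('scene z60',*t)
go(bot,.573,-.2574,.004,90.5)
E
```

```text
clock: 9.57
eef_pos: [0.5693, -0.2602, 0.1448]
tool_rot: [0.705, 0.709, -0.005, -0.003]
ft_force: [-0.3, 0.3, -0.2]
grip_width: 0.0849
grasp_force: 0.0
[321. 224.] 574.1 -257.5 38.3 78.1 90.9 4962.5
[131. 206.] 430.5 -243.7 38.5 46.6 108.6 2835.0
scene z60 [198. 422.] 442.9 282.5 36.6 46.0 103.9 1081.0
scene z60 [222. 376.] 467.3 216.5 37.1 76.6 103.9 927.0
scene z60 [269. 296.] 490.0 91.3 36.3 74.7 103.4 709.0
scene z60 [419. 205.] 415.1 -203.8 36.0 43.2 108.8 363.5
scene z60 [355. 168.] 551.1 -217.0 35.4 73.2 91.0 511.0
rv [-0.0105  0.0026  0.0002] d [0.0009 0.0052 0.1414] rows>= 2.3
```

View pics/scene3.png

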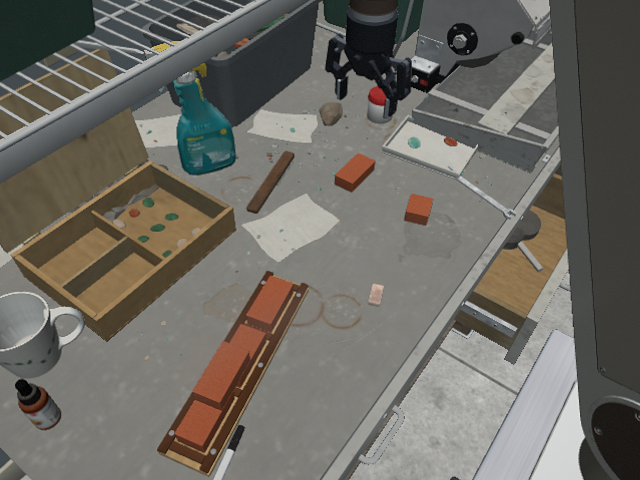

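The first brick lies at (222,376), bridging the far gap, and brick B is untouched at (355,172). I'll go down on B.

```bash
python3 jog.py '[[-0.01,0.0026,-0.004,0.001,0.004,0.04,0.085],[-0.01,0.0026,-0.004,0.001,0.005,0.08,0.085],[-0.01,0.0026,-0.004,0.001,0.006,0.105,0.085],[-0.01,0.0026,-0.004,0.001,0.006,0.12,0.085],[-0.01,0.0026,-0.004,0.001,0.006,0.12,0.085],[-0.01,0.0026,-0.004,0.001,0.006,0.12,0.085]]'
python3 - <<'E'
from workcell import bot
from h import *
go(bot,.5738,-.2575,.005,90.7)
E
```

```text
clock: 10.42
eef_pos: [0.5759, -0.2581, 0.0279]
tool_rot: [0.702, 0.712, 0.0, 0.002]
ft_force: [0.6, 0.1, 0.8]
grip_width: 0.0849
grasp_force: 0.0
rv [0.0034 0.0023 0.0013] d [ 0.0007 -0.0021  0.0229] rows>= 0.4
```

```bash
python3 jog.py '[[0.003,0.002,0.001,0,-0.002,0.013,0.085],[0.003,0.002,0.001,0.0007,-0.002,0.021,0.085],[0.003,0.002,0.001,0.0007,-0.002,0.0225,0.085],[0.003,0.002,0.001,0.0007,-0.002,0.0225,0.03],[0.003,0.002,0.001,0.0007,-0.002,0.0225,0.03],[0.003,0.002,0.001,0.0007,-0.002,0.0225,0.03],[0.003,0.002,0.001,0.0007,-0.002,0.0225,0.03],[0.003,0.002,0.001,0.0007,-0.002,0.0225,0.03],[0.003,0.002,0.001,0.0007,-0.002,0.0225,0.03],[0.003,0.002,0.001,0.0007,-0.002,0.0225,0.03]]'
```

```text
clock: 11.68
eef_pos: [0.5735, -0.2577, 0.0047]
tool_rot: [0.703, 0.711, -0.0, -0.0]
ft_force: [0.6, 0.4, 5.6]
grip_width: 0.0389
grasp_force: 63.2
```

```bash
python3 jog.py '[[0,0,0,0,0,-0.03,0.03],[0,0,0,0,0,-0.08,0.03],[0,0,0,0,0,-0.13,0.03],[0,0,0,0,0,-0.15,0.03],[0,0,0,0,0,-0.15,0.03],[0,0,0,0,0,-0.15,0.03]]'
python3 - <<'E'
from workcell import bot
from h import *
o=bot.get_obs();c=bot.calibration('wrist');im=bot.camera('wrist')
z=o['eef_pos'][2]+.0203
for t in tops(im,c,z,140,8000):
    print(*t); print('in tool',Rn.from_quat(o['tool_rot']).inv().apply([t[1]/1e3-o['eef_pos'][0],t[2]/1e3-o['eef_pos'][1],z-o['eef_pos'][2]]), Rn.from_quat(o['tool_rot']).as_matrix()[:2,0])
go(bot,.493,.12,.14,103.8)
E
```

```text
clock: 12.42
eef_pos: [0.5718, -0.2569, 0.1516]
tool_rot: [0.703, 0.711, -0.001, -0.003]
ft_force: [-0.1, -0.2, -2.1]
grip_width: 0.0388
grasp_force: 62.5
[312. 318.] 571.2 -257.4 39.0 78.3 90.9 17805.0
in tool [-0.00046471 -0.00067855 -0.02029772] [-0.01202461  0.99992447]
rv [-0.0058 -0.0034 -0.2288] d [ 0.3777 -0.074   0.0128] rows>= 6.2
```

```bash
python3 jog.py '[[-0.001,-0.001,-0.03,0.05,-0.01,0,0.03],[-0.002,-0.001,-0.06,0.1,-0.02,0.002,0.03],[-0.003,-0.002,-0.1,0.15,-0.03,0.004,0.03],[-0.004,-0.002,-0.13,0.2,-0.04,0.006,0.03],[-0.005,-0.003,-0.16,0.25,-0.05,0.008,0.03],[-0.0058,-0.0034,-0.19,0.3,-0.06,0.01,0.03],[-0.0058,-0.0034,-0.22,0.35,-0.07,0.012,0.03],[-0.0058,-0.0034,-0.229,0.378,-0.074,0.0128,0.03],[-0.0058,-0.0034,-0.229,0.378,-0.074,0.0128,0.03],[-0.0058,-0.0034,-0.229,0.378,-0.074,0.0128,0.03]]'
python3 - <<'E'
from workcell import bot
from h import *
go(bot,.4933,.1209,.075,103.8)
E
```

```text
clock: 13.72
eef_pos: [0.4939, 0.119, 0.1405]
tool_rot: [0.617, 0.787, -0.0, 0.002]
ft_force: [0.1, -0.2, -2.1]
grip_width: 0.0386
grasp_force: 62.4
rv [0.0015 0.0035 0.    ] d [ 0.0022 -0.0002  0.0654] rows>= 1.0
```

```bash
python3 jog.py '[[0.0015,0.0035,0,0.002,0,0.03,0.03],[0.0015,0.0035,0,0.002,0,0.055,0.03],[0.0015,0.0035,0,0.002,0,0.078,0.03],[0.0015,0.0035,0,0.002,0,0.088,0.03],[0.0015,0.0035,0,0.002,0,0.09,0.03],[0.0015,0.0035,0,0.002,0,0.09,0.03],[0.0015,0.0035,0,0.002,0,0.09,0.03]]'
python3 - <<'E'
from workcell import bot
from h import *
go(bot,.4933,.1209,.0405,103.8)
E
```

```text
clock: 14.6
eef_pos: [0.4954, 0.1214, 0.0525]
tool_rot: [0.617, 0.787, 0.002, 0.001]
ft_force: [1.0, 0.1, -1.6]
grip_width: 0.039
grasp_force: 62.4
rv [ 0.0044 -0.0005 -0.    ] d [-0.     -0.0022  0.012 ] rows>= 0.2
```

```bash
python3 jog.py '[[0.004,0,0,0,-0.002,0.005,0.03],[0.004,0,0,0,-0.002,0.009,0.03],[0.004,0,0,0,-0.002,0.01,0.03],[0.004,0,0,0,-0.002,0.01,0.03]]'
python3 - <<'E'
from workcell import bot
from h import *
go(bot,.4933,.1209,.0400,103.8)
E
```

```text
clock: 15.1
eef_pos: [0.4925, 0.1209, 0.0414]
tool_rot: [0.617, 0.787, -0.001, -0.001]
ft_force: [-0.8, 0.4, -1.1]
grip_width: 0.0385
grasp_force: 62.4
rv [-0.002  -0.0005  0.0002] d [-0.0002  0.0008  0.0014] rows>= 0.0
```

```bash
python3 jog.py '[[0,0,0,0,0.0008,0.0006,0.03],[0,0,0,0,0.0008,0.0012,0.03],[0,0,0,0,0.0008,0.0012,0.03]]'; python3 jog.py '[[0,0,0,0,0,0.001,0.03],[0,0,0,0,0,0.001,0.03]]'
```

```text
clock: 15.48
eef_pos: [0.4934, 0.1211, 0.0403]
tool_rot: [0.617, 0.787, -0.0, -0.001]
ft_force: [0.5, -0.6, -1.3]
grip_width: 0.0386
grasp_force: 62.4
clock: 15.72
eef_pos: [0.4935, 0.1211, 0.0397]
tool_rot: [0.617, 0.787, -0.0, -0.001]
ft_force: [-0.7, -0.1, 1.2]
grip_width: 0.0387
grasp_force: 62.6
```

Touching now. I'll release, rise and back away.

```bash
python3 jog.py '[[0,0,0,0,0,0,0.03],[0,0,0,0,0,0,0.045],[0,0,0,0,0,0,0.06],[0,0,0,0,0,0,0.085],[0,0,0,0,0,0,0.085],[0,0,0,0,0,0,0.085],[0,0,0,0,0,-0.02,0.085],[0,0,0,0,0,-0.06,0.085],[0,0,0,0,0,-0.11,0.085],[0,0,0,0,0,-0.14,0.085]]'
python3 jog.py '[[0,0,0,-0.05,0,0,0.085],[0,0,0,-0.1,0,0,0.085],[0,0,0,-0.13,0,0,0.085],[0,0,0,-0.13,0,0,0.085],[0,0,0,-0.13,0,0,0.085],[0,0,0,-0.13,0,0,0.085],[0,0,0,-0.13,0,0,0.085]]'
python3 - <<'E'
from workcell import bot
from h import *
for n in ('side','wrist'):
    im=bot.camera(n);cv2.imwrite(f'pics/{n}4.png',im[:,:,::-1]);c=bot.calibration(n)
    for z in (.025,.035,.06):
        for t in tops(im,c,z,140 if n=='wrist' else 190): print(n,z,*t)
cv2.imwrite('pics/scene4.png',bot.camera('scene')[:,:,::-1])
E
```

```text
clock: 16.98
eef_pos: [0.4946, 0.1213, 0.182]
tool_rot: [0.617, 0.787, 0.001, 0.0]
ft_force: [0.6, -0.1, -0.2]
grip_width: 0.085
grasp_force: 0.0
clock: 17.85
eef_pos: [0.5245, -0.0042, 0.1793]
tool_rot: [0.616, 0.787, -0.0, -0.001]
ft_force: [1.0, 0.0, -0.5]
grip_width: 0.0849
grasp_force: 0.0
side 0.025 [428. 416.] 650.5 -407.1 25.4 53.5 178.6 639.0
side 0.025 [248. 318.] 431.6 -245.5 37.8 45.0 108.3 508.0
side 0.025 [311. 217.] 508.2 78.4 38.5 49.8 103.2 193.0
side 0.025 [305. 193.] 490.5 200.7 40.9 84.6 103.3 256.0
side 0.025 [296. 176.] 465.1 300.4 40.2 83.5 102.7 190.5
side 0.035 [428. 416.] 647.6 -416.1 24.8 52.2 178.6 639.0
side 0.035 [248. 318.] 434.0 -258.3 36.9 43.9 108.3 508.0
side 0.035 [311. 217.] 508.8 57.7 37.6 48.6 103.2 193.0
side 0.035 [305. 193.] 491.5 177.0 39.9 82.6 103.3 256.0
side 0.035 [296. 176.] 466.6 274.3 39.2 81.5 102.7 190.5
side 0.06 [428. 416.] 640.4 -438.5 23.2 49.0 178.6 639.0
side 0.06 [248. 318.] 440.0 -290.6 34.6 41.2 108.3 508.0
side 0.06 [311. 217.] 510.2 5.8 35.3 45.6 103.2 193.0
side 0.06 [305. 193.] 494.0 117.8 37.5 77.4 103.3 256.0
side 0.06 [296. 176.] 470.6 209.0 36.8 76.4 102.7 190.5
wrist 0.025 [312. 137.] 507.9 57.9 40.1 47.1 103.9 3020.0
wrist 0.025 [313.  50.] 493.1 118.7 44.2 72.3 103.6 5951.5
wrist 0.035 [312. 137.] 507.8 58.3 38.8 45.5 103.9 3020.0
wrist 0.035 [313.  50.] 493.5 117.1 42.7 69.9 103.6 5951.5
wrist 0.06 [312. 137.] 507.7 59.2 35.4 41.5 103.9 3020.0
wrist 0.06 [313.  50.] 494.6 112.8 39.0 63.8 103.6 5951.5
```

View pics/wrist4.png

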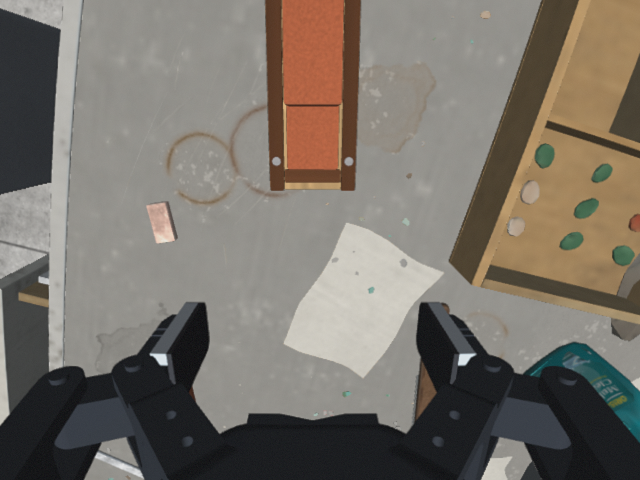

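View pics/scene4.png

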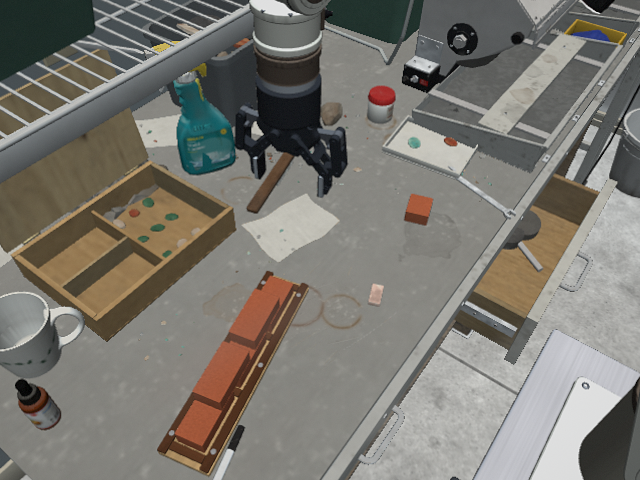

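Both bricks lie flat over their gaps, at about (222,370) and (258,312) in the scene view. They are 94 mm apart, and the half brick at (419,209) hasn't moved.

```bash
python3 -c "
from workcell import bot
print(bot.job_done())"
```

```text
the job is handed in; nothing more can be done
None
```

I laid the two full-length bricks flat as the second course, each centred over its gap to within about 2 mm by the cameras; the half brick stayed put, and I handed the job in at about 18 s.

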